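Rack a mosaic board and start the drying station

TASK

Slide the flat lifter under the freshly glued mosaic board, carry it from the wooden strips to the drying station's rack and set it down gently, squarely and centred on the two rails (never touch the board itself with the gripper), then draw the lifter out and lay it flat on the table. After that start the dryer: press the long bar key, then the square key, then the round key, one at a time and each fully down; leave the triangular key, the palette, the jar and the paint bottle alone.

Things in the scene. Friction and masses are not known exactly. Their poses are not given: they have to be found in the camera images.
- station: grey bench drying station, fixed; console on the left, board rack on the right. 6 mm base plate from x = -60 to +120 mm, y = -230 to +225 mm of the origin (underside, at the table); x points away from the robot, y left. Behind the rack (y -230 to -80) stands a fan box 116 mm high from x = +65 mm
- panel_mid (a point): middle of the console's black key panel, at (0, 100, 75) mm of the station. Panel 250 mm wide, sloping 35 degrees, facing the robot and up: 43 mm high at station x = -45, 107 mm at x = +45; flat top behind it to x = +110. Four equally white keys stand in one row across it, 60 mm apart, shapes in any order
- carry_bar (a point): middle of the 10 mm black carrying bar that runs above the key row along y, at (-14, 100, 205) mm of the station, 230 mm long, with bent posts at both ends reaching back to the console's top. It blocks a vertical tool; one tilted about 35 degrees from the robot's side, square to the panel, passes under it
- rack_seat (a point): centre of the rack at the height of its rail tops, 30 mm above the table, at (-5, -155, 30) mm of the station; x away from the robot. The rack is two aluminium rails along x, 110 mm long, 10 mm wide, centres 92 mm apart (82 mm free between), 24 mm above the base plate, open at the ends
- strips: card 160 x 160 x 4 mm, fixed, with two wooden strips along its x, 110 mm long, 10 mm wide, centres 92 mm apart (82 mm free between), tops 30 mm above the table; the mosaic board starts on them. Origin: underside centre; x points roughly away from the robot, the side to enter from is -x
- board: flat wooden mosaic board 100 (x) x 130 (y) x 8 mm thick, about 0.12 kg, craft buttons up to 3 mm high glued on top; origin at the centre of its underside. Starts on the strips, its axes nearly those of the strips
- lifter: loose flat steel lifter (spatula), about 0.16 kg, lying on the table. Blade 60 mm wide (y), 3 mm thick, from x = -40 to +100 mm (tip); an upright 4 mm stem at x = -10 mm carries a dark wooden handle along x from -90 to 0 mm, 22 mm wide, between 38 and 64 mm high. Origin on the underside, at the handle's front end; so up to 95 mm of blade fits under a board
- lifter_grip (a point): middle of the lifter's handle, at (-45, 0, 51) mm of the lifter; same axes; pinch it from above across y (22 mm)
- key_bar (a joint): travel of the bar key into its bezel, m: 0 up, 0.008 fully down; springs back; starts to move at about 1.5 N, 5 N fully down
- key_bar_top (a point): centre of the flat top of the bar key: a narrow bar 48 mm long up the slope, 22 mm wide. z points out of the panel (35 degrees from vertical, towards the robot), x up the slope, y along the row to the left. Key top stands 12 mm above its 54 mm square bezel, 4 mm when fully pressed
- key_square (a joint): travel of the square key into its bezel, m: 0 up, 0.008 fully down; springs back; starts to move at about 1.5 N, 5 N fully down
- key_square_top (a point): centre of the flat top of the square key: a 38 mm square. z points out of the panel (35 degrees from vertical, towards the robot), x up the slope, y along the row to the left. Key top stands 12 mm above its 54 mm square bezel, 4 mm when fully pressed
- key_round (a joint): travel of the round key into its bezel, m: 0 up, 0.008 fully down; springs back; starts to move at about 1.5 N, 5 N fully down
- key_round_top (a point): centre of the flat top of the round key: a 44 mm disc. z points out of the panel (35 degrees from vertical, towards the robot), x up the slope, y along the row to the left. Key top stands 12 mm above its 54 mm square bezel, 4 mm when fully pressed
- key_triangle (a joint): travel of the triangle key into its bezel, m: 0 up, 0.008 fully down; springs back; starts to move at about 1.5 N, 5 N fully down
- key_triangle_top (a point): centre of the flat top of the triangle key: a triangle, 47 mm sides; it cancels, leave it alone. z points out of the panel (35 degrees from vertical, towards the robot), x up the slope, y along the row to the left. Key top stands 12 mm above its 54 mm square bezel, 4 mm when fully pressed
- palette: white plastic paint palette 150 x 80 x 18 mm, bystander; origin underside centre
- jar: glass jar 84 mm across, 130 mm high, bystander; origin underside centre
- paint: red squeeze bottle 56 mm across, 170 mm high, bystander; origin underside centre
Not all that is in view belongs to the job. What is shaped like the board but turquoise is not meant.

How it is judged (in metres and radians):
On the way, in this order (a step that is already met when the one before it is completed fails the run):
1. the board rests flat, square and centred on the rack, and the lifter is out from under it and flat on the table, let go (horizontal distance between board and rack_seat below 0.018 m and z of board in the frame of rack_seat between -0.004 and 0.004 m and angle between board's own z axis and vertical below 0.06 rad and angle between the x axis of board and the x axis of station, either way round below 0.2 rad and contact force between lifter and board below 0.05 N and height (world z) of lifter below 0.004 m and angle between lifter's own z axis and vertical below 0.05 rad and contact force between the fingers and lifter below 0.1 N), for 0.2 s.
2. the bar key is pressed fully down (over 6 of its 8 mm), with the other keys up and the board still on the rack (value of joint key_bar above 0.006 m and value of joint each of key_square, key_round, key_triangle below 0.002 m and horizontal distance between board and rack_seat below 0.018 m), for 0.06 s.
3. the square key is pressed fully down (over 6 of its 8 mm), with the other keys up and the board still on the rack (value of joint key_square above 0.006 m and value of joint each of key_bar, key_round, key_triangle below 0.002 m and horizontal distance between board and rack_seat below 0.018 m), for 0.06 s.
4. the round key is pressed fully down (over 6 of its 8 mm), with the other keys up and the board still on the rack (value of joint key_round above 0.006 m and value of joint each of key_bar, key_square, key_triangle below 0.002 m and horizontal distance between board and rack_seat below 0.018 m), for 0.06 s.
At the end, for the whole second after the job is handed in: The board lies flat on the rack rails (underside within 4 mm of the rail tops), centred within 18 mm and square within 0.20 rad, clear of the lifter; the lifter lies flat on the table; all keys are up again; everything is at rest (horizontal distance between board and rack_seat below 0.018 m and z of board in the frame of rack_seat between -0.004 and 0.004 m and angle between board's own z axis and vertical below 0.06 rad and angle between the x axis of board and the x axis of station, either way round below 0.2 rad and contact force between lifter and board below 0.05 N and value of joint each of key_bar, key_square, key_round, key_triangle below 0.0015 m and height (world z) of lifter below 0.004 m and angle between lifter's own z axis and vertical below 0.05 rad and linear speed of each of board, lifter below 0.01 m/s); the robot touches nothing.
It fails at once if the gripper touches the board (contact force between the fingers and board above 0.5 N).
It fails at once if the board is dropped or slammed on the rack (over 20 N) (contact force between board and station above 20 N).
It fails at once if the triangular key is pressed, or two keys are down at once (value of joint key_triangle above 0.003 m or value of joint each of key_square, key_bar above 0.003 m or value of joint each of key_round, key_bar above 0.003 m or value of joint each of key_round, key_square above 0.003 m or value of joint each of key_triangle, key_bar above 0.003 m or value of joint each of key_triangle, key_square above 0.003 m or value of joint each of key_triangle, key_round above 0.003 m).
It fails at once if a key is pressed before the board is on the rack (value of joint any of key_bar, key_square, key_round, key_triangle above 0.003 m and horizontal distance between board and rack_seat above 0.03 m).
It fails at once if the palette, the jar or the paint bottle is moved over 25 mm (distance of any of palette, jar, paint from where it was at the start of the episode above 0.025 m).
It also fails if it takes over 72 s, if anything falls off the work surface, if the arm or the gripper's body presses on something with over 40 N, if the wrist force passes 120 N, or if a joint passes its speed limit or range.

ROBOT

A 6-joint arm with a two-finger parallel gripper is mounted at the origin on the work surface. World frame = base frame: x ahead of the robot, y to its left, z up, the work surface at z = 0. Lengths are in mm, angles in rad, forces in N, time in s.
With the tool pointing down it reaches from about 350 to 775 mm from the base axis. Payload 7.3 kg.
Tool frame: the origin (TCP) lies at the very end of the fingers, on their centre line; the grasp point (between the pads) lies 19 mm behind it; z points along the fingers, y is the line along which they close (so a half turn about z gives the same grasp; the last joint's range is limited). The gripper opens to 92 mm and grips with 3 to 60 N. Pads are 19 mm wide; open, the fingers measure 130 mm over their backs; the gripper's body (75 mm by 190 mm) begins 47 mm behind the grasp point.
Start: joints at [1.011, 0.342, 1.524, -0, 1.275, -0.146], TCP at [211.086, 480.716, 226.741] pointing down, gripper open.
Joint ranges: [-2.53, 2.53], [-0.77, 2.02], [0.04, 2.7], [-1, 4.14], [0.28, 2.66], [-3.11, 3.11]. Speed limits (rad/s): [2.57, 2.57, 3.14, 3.14, 3.14, 3.14].

INTERFACE

Orientations are given as a unit quaternion [x, y, z, w].
In Python, from plant import bot gives the robot as it stands. The module is installed in compiled form; this text tells all that it offers.
- The arm moves only by the tool apply_moves, never from a script. Its argument "commands" is one flat list of numbers, 7 for each row, row after row: the turn, a rotation vector about the tool's x, y, z in rad, then the shift along the tool's x, y, z in mm, then the closure, from 0 (fully open) to 1 (shut). A call has 1 to 8 rows; each row shifts and turns the commanded pose from where the row before left it, along the tool's axes as they then stand; what a row does not reach is not made up. A row lasts 1/8 s, in which the tool goes at most 62.5 mm and 10.7 degrees, less where a joint would pass 70% of its speed; a pose out of reach is approached as far as the arm can. A call is refused whole if a number of a shift passes 62.5 or a number of a turn 0.188, either way. A call with a gripper value outside its range is refused whole. The fingers move at their own pace and stop on an object; "newtons" is the grip in N (left out, the last holds). Time passes only in rows, so rows that do not move let the fingers close. It gives the time, the measured TCP pose, the force, the opening and the grip force at its end, in the units of the state.
- bot.read_state(): the state, without advancing time (a new reading comes with each control period).
- bot.grab_frame(name): name is "side" or "top" or "wrist"; returns the picture (400x640x3 uint8, red, green, blue); there is no depth.
- bot.get_calibration(name): a dict with "fx", "fy", "cx", "cy" (pixels), "position" and "rotation" of the camera in the world. Camera axes: x right, y down, z forward; pixel columns grow to the right and rows downward; lengths in mm; the calibration is good to about 2 mm. A picture is of the moment at which its call begins: read the wrist's pose just before it. get_calibration takes no time and is no camera call; for the wrist camera it gives the pose at the moment of the call.
- bot.job_done(): hands the job in; it is judged then, once.
The state is a dict: "t": time; "joint_pos": joint angles; "qvel": joint speeds; "tau": joint torques, N m; "tool_pos": TCP position; "tcp_rot": TCP orientation; "force": force on the tool from outside, world axes, zero at the start; "moment": the same for the moment, N m; "width": opening from 0.0 (shut) to 1.0 (fully open); "grasp_force": force on a finger pad.
Only numpy, scipy, OpenCV 4.12 (cv2) and the standard library are available. Lean on these libraries where they do the work, as an engineer would, in place of code of your own. Each camera call takes 0.05 s, during which the arm holds its last target. There are 200 camera calls.

## Working session

There is one attempt and no reset: what is moved stays moved. The work goes in short steps, Python scripts to look and compute and a tool call to move; the robot and the scene stay as the last step left them, time stands still between calls to the robot, and variables do not carry over. Pictures are saved under pics/ and viewed, at most 10 in all, crops included, and the job is handed in when it is done.

Besides the shell and the picture viewer there is one more tool, called after "Emit:" as name(argument=value, ...), one argument or row to a line, values as JSON. apply_moves: Moves the arm, as the interface text tells. Its arguments: {"type":"object","properties":{"commands":{"type":"array","items":{"type":"number"}},"newtons":{"type":"number"}},"required":["commands"]}

```bash
mkdir -p pics
python3 - <<'E'
from plant import bot
import cv2,numpy as np
s=bot.read_state();print(s)
for n in("top","side"):
    im=bot.grab_frame(n);cv2.imwrite(f"pics/{n}0.png",im[:,:,::-1]);print(n,bot.get_calibration(n))
E
```

```text
{'t': 0.0, 'joint_pos': array([ 1.01101834e+00,  3.42728855e-01,  1.52502511e+00, -1.71204107e-05,
        1.27537974e+00, -1.45990071e-01]), 'qvel': array([ 4.73506518e-04, -9.04007968e-05, -5.40033082e-04,  1.56464257e-03,
       -5.07556318e-04, -3.41644137e-04]), 'tau': array([ 6.95552262e-04, -4.31241846e+01, -2.44218099e+01,  7.20028114e-02,
        5.58709516e-02, -1.23802511e-04]), 'tool_pos': array([210.85391474, 480.35335387, 226.03895136]), 'tcp_rot': array([ 2.05418587e-01,  9.78673904e-01, -7.25873984e-04, -2.58614473e-04]), 'force': array([-0.26075357, -0.47286348, -0.20024204]), 'moment': array([-0.05230138,  0.0392335 ,  0.00315992]), 'grasp_force': 0.0, 'width': 0.9983025960332768}
top {'fx': 402.17579822472953, 'fy': 402.17579822472953, 'cx': 320.5572635253158, 'cy': 197.13020767777468, 'position': array([ 271.61786514,  -39.33227695, 1305.0550309 ]), 'rotation': array([-0.70069947,  0.70732003, -0.06978462,  0.06203822])}
side {'fx': 384.11059569110273, 'fy': 384.11059569110273, 'cx': 318.4094432435867, 'cy': 197.44783324577708, 'position': array([   87.6371127 , -1020.97414216,   960.34808362]), 'rotation': array([ 0.87766859, -0.18414011,  0.0784517 , -0.43547169])}
```

View pics/top0.png

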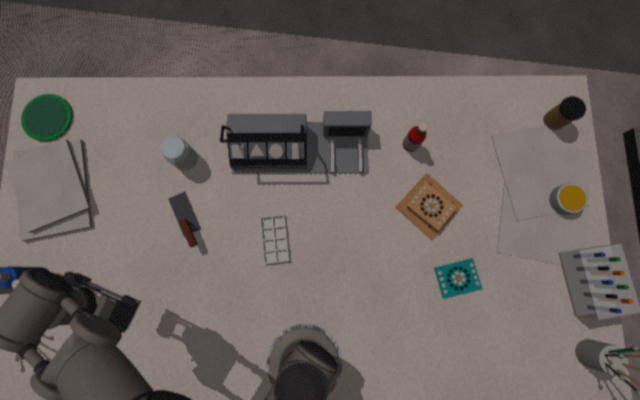

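View pics/side0.png

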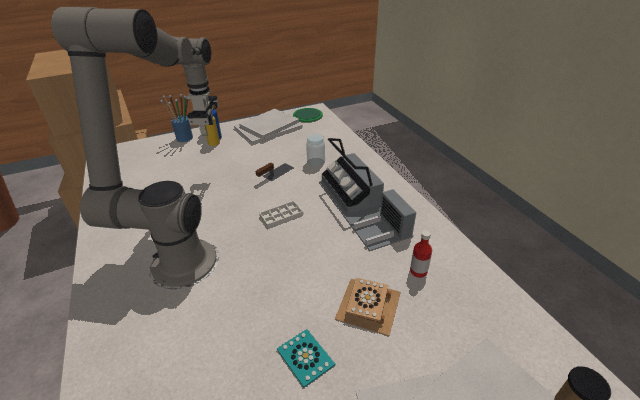

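Top view: lifter (blade 184,210; handle 188,232), station (console 267,140; rack 347,150), wooden board on strips (430,206), palette (275,240), jar (178,152), paint (415,138). The board's lookalike is the turquoise one at (458,278), which I won't use. The wooden one on strips at (430,206) fits the description. Next is a close crop to check this.

```bash
cat > h.py <<'E'
import numpy as np,cv2
from scipy.spatial.transform import Rotation as R
from plant import bot
def cal(n):
    c=bot.get_calibration(n);r=np.array(c["rotation"])
    return c,(R.from_quat(r) if r.size==4 else R.from_matrix(r))
def p2w(n,uv,z,c=None):
    c,r=c or cal(n);uv=np.atleast_2d(uv).astype(float)
    d=r.apply(np.c_[(uv[:,0]-c["cx"])/c["fx"],(uv[:,1]-c["cy"])/c["fy"],np.ones(len(uv))])
    p=np.array(c["position"]);return p+d*((z-p[2])/d[:,2])[:,None]
def w2p(n,P,c=None):
    c,r=c or cal(n);q=r.inv().apply(np.atleast_2d(P)-c["position"])
    return np.c_[q[:,0]/q[:,2]*c["fx"]+c["cx"],q[:,1]/q[:,2]*c["fy"]+c["cy"]]
E
python3 - <<'E'
from h import *
im=cv2.imread("pics/top0.png")
def crop(x,y,w,h,f):return cv2.resize(im[y:y+h,x:x+w],None,fx=f,fy=f,interpolation=cv2.INTER_CUBIC)
a=crop(215,105,160,75,5)           # 800x375
b=crop(160,187,50,37*2-12,4);b=crop(160,188,60,64,3.5)
c=crop(390,170,80,72,3.1)
out=np.zeros((600,800,3),np.uint8);out[:375]=a;out[376:376+b.shape[0],:b.shape[1]]=b;out[376:376+c.shape[0],250:250+c.shape[1]]=c
cv2.imwrite("pics/m0.png",out)
print(w2p("top",[[0,0,0]]),p2w("top",[[188,232],[430,206],[347,150],[267,140]],[30])) if 0 else print(p2w("top",[[188,232]],51),p2w("top",[[430,206]],38),p2w("top",[[347,155]],30),p2w("top",[[267,150]],75))
E
```

```text
[[401.50127905 359.30745557  51.        ]] [[ 479.04006569 -404.66160414   38.        ]] [[ 652.90540895 -143.18532433   30.        ]] [[657.81578374 114.59677011  75.        ]]
```

View pics/m0.png

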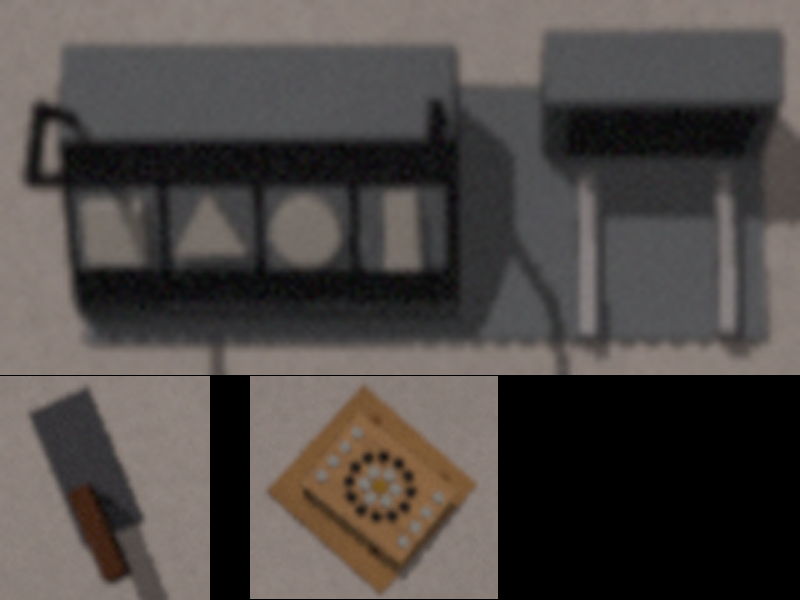

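The crop confirms the choice: the wooden board with ring mosaic lies on its card, and its short side runs up-right (x). The keys from left to right are square, triangle, round, bar. The lifter's tip points up-left. Now I'll fit the poses.

```bash
cat > fit.py <<'E'
from h import *
from scipy.optimize import least_squares
def fit(n,px,pts,g):
    pts=np.array(pts,float);c=cal(n)
    def W(q):
        a=q[2];r=np.array([[np.cos(a),-np.sin(a)],[np.sin(a),np.cos(a)]]);return np.c_[pts[:,:2]@r.T+q[:2],pts[:,2]]
    s=least_squares(lambda q:((w2p(n,W(q),c)-px)*[1,1]).ravel(),g,loss="soft_l1",x_scale=[100,100,1])
    print(np.round(s.x[:2],1),round(np.degrees(s.x[2]),2),"res px",np.round(w2p(n,W(s.x),c)-px,1).tolist());return s.x
E
python3 - <<'E'
from fit import *
def m(l,f,o,mo):return (np.array(l,float)-mo+.5)/f-.5+o
print("station");st=fit("top",m([(589,333),(729,337),(587,177),(723,177),(85,345),(765,340),(62,46),(457,46)],5,(215,105),(0,0)),
 [(-60,-109,30),(-60,-201,30),(50,-109,30),(50,-201,30),(-60,225,6),(-60,-230,6),(110,225,107),(110,-25,107)],[655,10,0])
print("lifter");fit("top",m([(31,413),(88,388),(141,522),(104,581),(128,573),(70,491),(92,485)],3.5,(160,188),(0,376)),
 [(100,30,3),(100,-30,3),(-40,-30,3),(-90,11,64),(-90,-11,64),(0,11,64),(0,-11,64)],[430,350,.4])
print("card");fit("top",m([(364,387),(268,491),(381,593),(476,485)],3.1,(390,170),(250,376)),
 [(80,80,4),(-80,80,4),(-80,-80,4),(80,-80,4)],[479,-405,-.7])
print("board");fit("top",m([(357,415),(303,490),(398,572),(455,505)],3.1,(390,170),(250,376)),
 [(50,65,38),(-50,65,38),(-50,-65,38),(50,-65,38)],[479,-405,-.7])
c,r=cal("wrist");s=bot.read_state();t=R.from_quat(s["tcp_rot"]);print(t.inv().apply(c["position"]-s["tool_pos"]),(t.inv()*r).as_matrix().round(2),c["fx"])
print(t.as_matrix().round(3), "jar pal paint",p2w("top",[[175,152],[275,240],[415,142]],5))
E
```

```text
station
[656.8  15. ] -0.31 res px [[-0.1, 0.6], [-0.0, -0.3], [-0.1, -0.4], [0.4, -0.4], [-0.3, 0.2], [0.7, 0.9], [-0.4, -0.2], [0.0, -0.3]]
lifter
[439.6 375.7] 24.71 res px [[-0.3, 0.1], [0.5, -0.4], [1.5, -0.4], [0.2, 1.1], [0.0, 0.3], [-1.0, 0.3], [-0.6, -1.0]]
card
[ 485.3 -411.6] -43.82 res px [[-0.1, -0.8], [-0.7, 0.0], [0.0, 0.6], [0.7, -0.0]]
board
[ 472.5 -407.1] -42.02 res px [[0.6, 1.2], [-1.5, -0.2], [-0.3, 0.3], [0.7, -1.5]]
[ 7.11524749e+01  9.02676486e-02 -1.59422798e+02] [[ 0.   -0.96 -0.26]
 [ 1.    0.    0.  ]
 [-0.   -0.26  0.96]] 346.74952282373084
[[-0.916  0.402 -0.001]
 [ 0.402  0.916 -0.001]
 [ 0.    -0.001 -1.   ]] jar pal paint [[ 675.03852876  430.90397418    5.        ]
 [ 377.84102311   93.29181368    5.        ]
 [ 704.3823375  -376.64697144    5.        ]]
```

```bash
cat > plan.py <<'E'
from h import *
import sys
def Rt(yaw,tilt=0): # tool x = -heading, tool y = left, z down; tilt leans tool z forward (deg)
    return R.from_euler("z",yaw,degrees=True)*R.from_euler("y",-tilt,degrees=True)*R.from_matrix([[-1,0,0],[0,1,0],[0,0,-1]])
def plan(P,yaw,n,tilt=0,src=None):
    s=bot.read_state();p=np.array(src[0] if src else s["tool_pos"],float);r=src[1] if src else R.from_quat(s["tcp_rot"])
    P=np.array(P,float);w=(r.inv()*Rt(yaw,tilt)).as_rotvec();dp=(P-p)/n
    print("from",p.round(1),"turn/row",(w/n).round(4),"total",w.round(3),"world d",(P-p).round(1),"t",round(s["t"],2))
    for k in range(n):
        print(np.round(w/n,4).tolist(),(r*R.from_rotvec(w*k/n)).inv().apply(dp).round(1).tolist())
    return P,Rt(yaw,tilt)
E
python3 -c "
from plan import *
plan([399,357,150],24.7,7)"
```

```text
from [210.9 480.4 226.1] turn/row [-2.000e-04 -1.000e-04 -1.207e-01] total [-0.001 -0.001 -0.845] world d [ 188.1 -123.4  -76.1] t 0.1
[-0.0002, -0.0001, -0.1207] [-31.7, -5.3, 10.9]
[-0.0002, -0.0001, -0.1207] [-30.8, -9.1, 10.9]
[-0.0002, -0.0001, -0.1207] [-29.5, -12.7, 10.9]
[-0.0002, -0.0001, -0.1207] [-27.7, -16.2, 10.9]
[-0.0002, -0.0001, -0.1207] [-25.6, -19.4, 10.9]
[-0.0002, -0.0001, -0.1207] [-23.1, -22.4, 10.9]
[-0.0002, -0.0001, -0.1207] [-20.2, -25.0, 10.9]
```

Emit:
apply_moves(
  commands=[0, 0, -0.1207, -31.7, -5.3, 10.9, 0, 0, 0, -0.1207, -30.8, -9.1, 10.9, 0, 0, 0, -0.1207, -29.5, -12.7, 10.9, 0, 0, 0, -0.1207, -27.7, -16.2, 10.9, 0, 0, 0, -0.1207, -25.6, -19.4, 10.9, 0, 0, 0, -0.1207, -23.1, -22.4, 10.9, 0, 0, 0, -0.1207, -20.2, -25, 10.9, 0, 0, 0, 0, 0, 0, 0, 0],
)

```text
t: 1.1
tool_pos: [400.2, 355.9, 149.2]
tcp_rot: [-0.213, 0.977, -0.001, -0.001]
force: [-0.9, 1.2, -0.9]
width: 1.0
grasp_force: 0.0
```

```bash
python3 -c "
from plan import *
im=bot.grab_frame('wrist');cv2.imwrite('pics/w1.png',im[:,:,::-1])
import pickle;pickle.dump(cal('wrist')[0],open('w1.pkl','wb'))
s=bot.read_state();print(s['tool_pos'],s['tcp_rot'])
t=R.from_euler('z',24.71,degrees=True)
print(w2p('wrist',t.apply([(100,30,3),(100,-30,3),(-90,11,64),(-90,-11,64),(0,11,64),(0,-11,64)])+[439.6,375.7,0]))
"
```

```text
[399.32739429 356.74389429 149.69786116] [-2.12423102e-01  9.77177379e-01 -2.21004755e-04 -8.64291809e-04]
[[350.37873936 325.08400442]
 [291.28428896 325.24961552]
 [335.96124284 142.69021541]
 [304.60634542 142.78679307]
 [334.92568239 260.56069999]
 [306.34777057 260.64359742]]
```

View pics/w1.png

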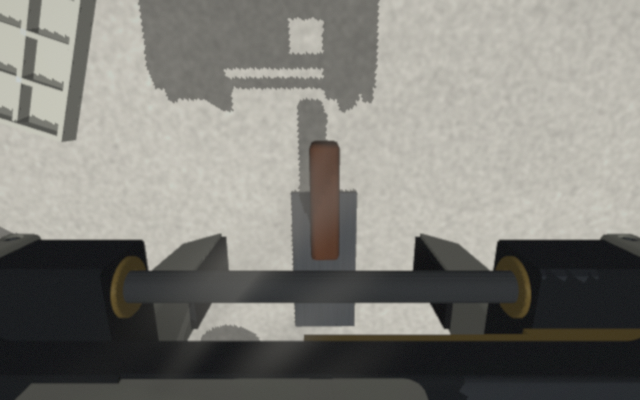

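Wrist view: handle corners (310,142), (339,142), (339,259), (311,259); blade rear (292,191) and (356,191); tip (295,325) and (354,325). All of it lies about 4 px right of the prediction, so I'll refit.

```bash
python3 -c "
from fit import *
from plan import plan
# image right = lifter +y
q=fit('wrist',np.array([(339,142),(310,142),(339,259),(311,259),(356,191),(292,191),(354,325),(295,325)],float),[(-90,11,64),(-90,-11,64),(0,11,64),(0,-11,64),(-40,30,3),(-40,-30,3),(100,30,3),(100,-30,3)],[439.6,375.7,.43])
g=q[:2]+45*np.array([-np.cos(q[2]),-np.sin(q[2])]);print(g)
plan([*g,33],np.degrees(q[2]),4)"
```

```text
[437.7 378.5] 24.89 res px [[1.3, -0.2], [-1.0, 0.0], [0.3, 0.8], [-0.3, 1.0], [1.0, -0.6], [-1.0, -0.2], [0.0, -0.5], [-0.1, -0.2]]
[396.86227788 359.57072715]
from [399.3 356.7 149.7] turn/row [-0.     -0.0004 -0.0016] total [-0.    -0.002 -0.006] world d [  -2.5    2.8 -116.7] t 1.15
[-0.0, -0.0004, -0.0016] [0.2, 0.9, 29.2]
[-0.0, -0.0004, -0.0016] [0.2, 0.9, 29.2]
[-0.0, -0.0004, -0.0016] [0.2, 0.9, 29.2]
[-0.0, -0.0004, -0.0016] [0.3, 0.9, 29.2]
```

Emit:
apply_moves(
  commands=[0, 0, -0.0016, 0.2, 0.9, 29.2, 0, 0, 0, -0.0016, 0.2, 0.9, 29.2, 0, 0, 0, -0.0016, 0.2, 0.9, 29.2, 0, 0, 0, -0.0016, 0.2, 0.9, 29, 0, 0, 0, 0, 0, 0, 0, 0, 0, 0, 0, 0, 0, 0, 1, 0, 0, 0, 0, 0, 0, 1, 0, 0, 0, 0, 0, 0, 1],
  newtons=50,
)

```text
t: 2.15
tool_pos: [397.4, 360.8, 34.8]
tcp_rot: [-0.217, 0.976, 0.0, 0.001]
force: [1.1, -0.1, -0.0]
width: 0.718
grasp_force: 0.0
```

Emit:
apply_moves(
  commands=[0, 0, 0, 0, 0, 0, 1, 0, 0, 0, 0, 0, 0, 1, 0, 0, 0, 0, 0, 0, 1],
)

```text
t: 2.52
tool_pos: [397.0, 360.4, 33.9]
tcp_rot: [-0.217, 0.976, 0.0, 0.0]
force: [-0.5, -1.8, 0.4]
width: 0.393
grasp_force: 0.0
```

```bash
python3 -c "
from plan import *
s=bot.read_state();print(s['tool_pos'],s['tcp_rot'],s['width'],s['grasp_force'],s['force'])"
```

```text
[396.99062793 360.37869874  33.85171963] [-2.16978974e-01  9.76176277e-01  3.46161043e-05  3.08942495e-05] 0.3925518921065165 0.0 [-0.47513086 -1.755939    0.4482344 ]
```

Emit:
apply_moves(
  commands=[0, 0, 0, 0, 0, 0, 1, 0, 0, 0, 0, 0, 0, 1, 0, 0, 0, 0, 0, 0, 1, 0, 0, 0, 0, 0, 0, 1, 0, 0, 0, 0, 0, -10, 1, 0, 0, 0, 0, 0, -30, 1, 0, 0, 0, 0, 0, -40, 1, 0, 0, 0, 0, 0, -40, 1],
)

```text
t: 3.52
tool_pos: [396.7, 360.3, 155.5]
tcp_rot: [-0.217, 0.976, 0.0, -0.0]
force: [0.1, 0.3, -2.5]
width: 0.24
grasp_force: 49.8
```

```bash
python3 -c "
from plan import *
s=bot.read_state();print(s['tool_pos'],s['tcp_rot'],s['width'],s['grasp_force'],s['joint_pos'])
a=R.from_quat(s['tcp_rot']).as_matrix();print('heading',np.degrees(np.arctan2(-a[1,0],-a[0,0])))
# approach pose for the board, lifter TCP 180 mm before board along heading
for yaw,b in((-43,(479,-409)),):
    t=np.radians(yaw);h=np.array([np.cos(t),np.sin(t)]);print(b-h*(45+100+70))
"
```

```text
[396.67295813 360.32746641 155.46636538] [-2.17051363e-01  9.76160178e-01  7.39077672e-05 -8.83818426e-05] 0.23994687927920938 49.77248132228851 [ 5.94248976e-01  4.29096528e-01  1.60004943e+00  2.25613394e-04
  1.11255695e+00 -1.41423277e+00]
heading 25.07180924219989
[ 321.75895415 -262.37035259]
```

```bash
python3 -c "
from plan import *
plan([542,-297,270],-43,16)"
```

```text
from [396.7 360.3 155.5] turn/row [ 0.     -0.      0.0743] total [ 0.    -0.     1.188] world d [ 145.3 -657.3  114.5] t 3.52
[0.0, -0.0, 0.0743] [9.2, -41.1, -7.2]
[0.0, -0.0, 0.0743] [6.1, -41.6, -7.2]
[0.0, -0.0, 0.0743] [3.0, -42.0, -7.2]
[0.0, -0.0, 0.0743] [-0.1, -42.1, -7.2]
[0.0, -0.0, 0.0743] [-3.2, -41.9, -7.2]
[0.0, -0.0, 0.0743] [-6.3, -41.6, -7.2]
[0.0, -0.0, 0.0743] [-9.4, -41.0, -7.2]
[0.0, -0.0, 0.0743] [-12.4, -40.2, -7.2]
[0.0, -0.0, 0.0743] [-15.4, -39.2, -7.2]
[0.0, -0.0, 0.0743] [-18.2, -37.9, -7.2]
[0.0, -0.0, 0.0743] [-21.0, -36.5, -7.2]
[0.0, -0.0, 0.0743] [-23.6, -34.8, -7.2]
[0.0, -0.0, 0.0743] [-26.2, -33.0, -7.2]
[0.0, -0.0, 0.0743] [-28.5, -30.9, -7.2]
[0.0, -0.0, 0.0743] [-30.8, -28.7, -7.2]
[0.0, -0.0, 0.0743] [-32.8, -26.4, -7.2]
```

Emit:
apply_moves(
  commands=[0, 0, 0.0743, 9.2, -41.1, -7.2, 1, 0, 0, 0.0743, 6.1, -41.6, -7.2, 1, 0, 0, 0.0743, 3, -42, -7.2, 1, 0, 0, 0.0743, -0.1, -42.1, -7.2, 1, 0, 0, 0.0743, -3.2, -41.9, -7.2, 1, 0, 0, 0.0743, -6.3, -41.6, -7.2, 1, 0, 0, 0.0743, -9.4, -41, -7.2, 1, 0, 0, 0.0743, -12.4, -40.2, -7.2, 1],
)

```text
t: 4.53
tool_pos: [469.4, 30.4, 212.3]
tcp_rot: [0.08, 0.997, 0.0, 0.0]
force: [-0.1, 0.0, -1.9]
width: 0.237
grasp_force: 49.8
```

Emit:
apply_moves(
  commands=[0, 0, 0.0743, -15.4, -39.2, -7.2, 1, 0, 0, 0.0743, -18.2, -37.9, -7.2, 1, 0, 0, 0.0743, -21, -36.5, -7.2, 1, 0, 0, 0.0743, -23.6, -34.8, -7.2, 1, 0, 0, 0.0743, -26.2, -33, -7.2, 1, 0, 0, 0.0743, -28.5, -30.9, -7.2, 1, 0, 0, 0.0743, -30.8, -28.7, -7.2, 1, 0, 0, 0.0743, -32.8, -26.4, -7.2, 1],
)

```text
t: 5.52
tool_pos: [541.8, -298.2, 269.7]
tcp_rot: [0.368, 0.93, 0.0, 0.0]
force: [0.7, -0.1, -2.6]
width: 0.235
grasp_force: 49.8
```

Emit:
apply_moves(
  commands=[0, 0, 0, 0, 0, 0, 1, 0, 0, 0, 0, 0, 0, 1],
)

```text
t: 5.78
tool_pos: [541.5, -296.5, 268.8]
tcp_rot: [0.367, 0.93, 0.0, -0.0]
force: [0.8, 0.9, -1.5]
width: 0.239
grasp_force: 49.8
```

```bash
python3 -c "
from plan import *
im=bot.grab_frame('wrist');cv2.imwrite('pics/w2.png',im[:,:,::-1])
s=bot.read_state();print(s['tool_pos'],s['tcp_rot'],s['grasp_force'],s['t'])
t=R.from_euler('z',-43,degrees=True)
print(w2p('wrist',t.apply([(50,65,38),(-50,65,38),(-50,-65,38),(50,-65,38)])+[479,-409,0]).round())
"
```

```text
[ 541.602037   -296.11113779  268.99076904] [ 3.66408371e-01  9.30453993e-01  3.55609048e-04 -3.81668501e-04] 49.7725385427475 5.825
[[270. 237.]
 [267. 153.]
 [151. 153.]
 [162. 237.]]
```

View pics/w2.png

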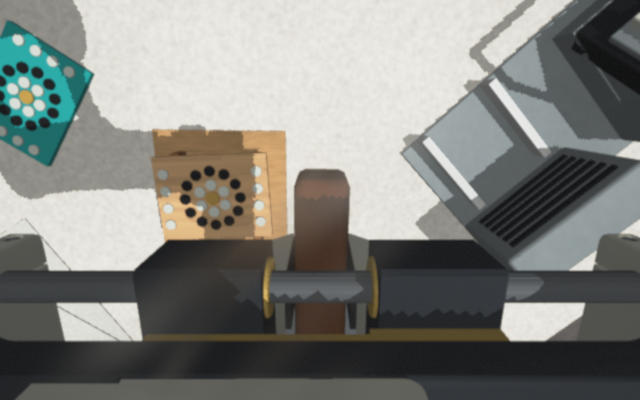

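Wrist view: the wooden board is at about (152..267, 155..238) on its card, with the rack at right. A zoomed crop follows for the corners.

```bash
python3 -c "
import cv2
im=cv2.imread('pics/w2.png');cv2.imwrite('pics/w2c.png',cv2.resize(im[122:242,142:302],None,fx=5,fy=5,interpolation=cv2.INTER_CUBIC))"
```

```text
(no output)
```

View pics/w2c.png

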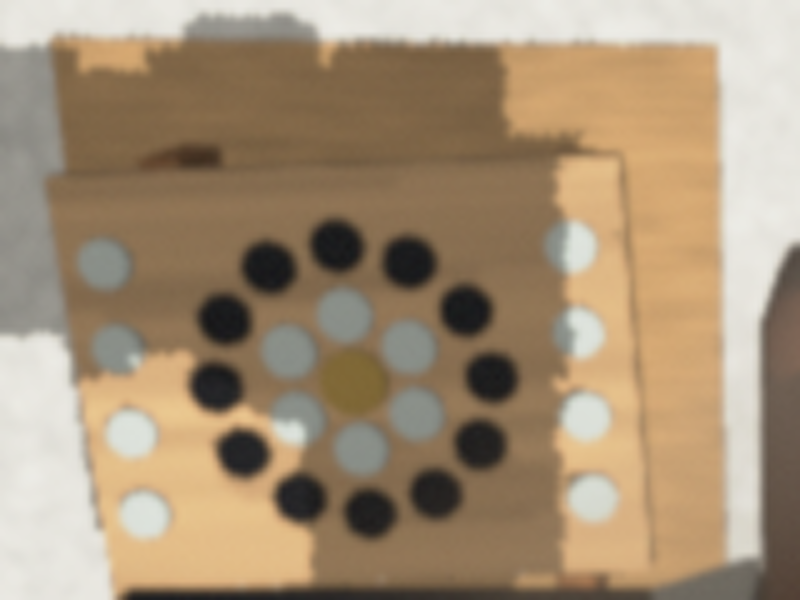

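```bash
python3 -c "
from fit import *
m=lambda l:(np.array(l,float)+.5)/5-.5+(142,122)
b=fit('wrist',m([(46,178),(622,153),(655,569),(115,592)]),[(-50,-65,38),(-50,65,38),(50,65,38),(50,-65,38)],[479,-409,-.75])
b=fit('wrist',m([(46,178),(622,153),(655,569),(115,592),(352,382)]),[(-50,-65,38),(-50,65,38),(50,65,38),(50,-65,38),(0,0,41)],[479,-409,-.75])
c=fit('wrist',m([(52,38),(717,45)]),[(-80,-80,4),(-80,80,4)],[479,-409,-.75])
t=R.from_euler('z',c[2]);print('strips px',(w2p('wrist',t.apply([(-55,-46,30),(-55,46,30),(55,-46,30),(55,46,30)])+[c[0],c[1],0])-(142,122))*5)
print('rack',w2p('wrist',np.array([[-60,-109,30],[-60,-201,30],[50,-109,30],[50,-201,30],[-60,-230,6]])+[656.8,15,0]).round(1))
"
```

```text
[ 480.9 -409.1] -40.59 res px [[0.0, -0.1], [-0.3, 0.1], [-0.0, 0.2], [0.3, -0.2]]
[ 480.7 -409.2] -40.59 res px [[-0.1, -0.1], [-0.5, 0.1], [-0.2, 0.1], [0.2, -0.2], [0.7, 0.2]]
[ 485.2 -411.6] -43.57 res px [[-0.1, 0.0], [0.1, -0.0]]
strips px [[157.61245941 155.9258716 ]
 [558.28080638 160.01592171]
 [202.70873061 602.35509313]
 [576.2313821  605.85836336]]
rack [[490.4  80.2]
 [424.1 138.5]
 [546.6 154.1]
 [481.4 206.4]
 [399.7 153.1]]
```

```bash
python3 -c "
from plan import *
a=plan([302.7,-256.6,150],-40.6,8)
plan([302.7,-256.6,49],-40.6,4,src=a)"
```

```text
from [ 541.6 -296.1  269. ] turn/row [ 0.0001 -0.0001 -0.0052] total [ 0.    -0.001 -0.042] world d [-238.9   39.5 -119. ] t 5.83
[0.0001, -0.0001, -0.0052] [25.2, -16.8, 14.9]
[0.0001, -0.0001, -0.0052] [25.3, -16.6, 14.9]
[0.0001, -0.0001, -0.0052] [25.4, -16.5, 14.9]
[0.0001, -0.0001, -0.0052] [25.5, -16.4, 14.9]
[0.0001, -0.0001, -0.0052] [25.5, -16.2, 14.9]
[0.0001, -0.0001, -0.0052] [25.6, -16.1, 14.9]
[0.0001, -0.0001, -0.0052] [25.7, -16.0, 14.9]
[0.0001, -0.0001, -0.0052] [25.8, -15.8, 14.9]
from [ 302.7 -256.6  150. ] turn/row [0. 0. 0.] total [0. 0. 0.] world d [   0.    0. -101.] t 5.83
[0.0, 0.0, 0.0] [0.0, 0.0, 25.3]
[0.0, 0.0, 0.0] [0.0, 0.0, 25.3]
[0.0, 0.0, 0.0] [0.0, 0.0, 25.3]
[0.0, 0.0, 0.0] [0.0, 0.0, 25.3]
```

Emit:
apply_moves(
  commands=[0, 0, -0.0052, 25.2, -16.8, 14.9, 1, 0, 0, -0.0052, 25.3, -16.6, 14.9, 1, 0, 0, -0.0052, 25.4, -16.5, 14.9, 1, 0, 0, -0.0052, 25.5, -16.4, 14.9, 1, 0, 0, -0.0052, 25.5, -16.2, 14.9, 1, 0, 0, -0.0052, 25.6, -16.1, 14.9, 1, 0, 0, -0.0052, 25.7, -16, 14.9, 1, 0, 0, -0.0052, 25.8, -15.8, 14.9, 1],
)

```text
t: 6.82
tool_pos: [302.2, -256.1, 149.8]
tcp_rot: [0.346, 0.938, -0.0, 0.0]
force: [-0.8, 0.6, -1.7]
width: 0.237
grasp_force: 49.8
```

Emit:
apply_moves(
  commands=[0, 0, 0, 0, 0, 25.3, 1, 0, 0, 0, 0, 0, 25.3, 1, 0, 0, 0, 0, 0, 25.3, 1, 0, 0, 0, 0, 0, 25.3, 1, 0, 0, 0, 0, 0, 0, 1, 0, 0, 0, 0, 0, 0, 1],
)

```text
t: 7.58
tool_pos: [303.5, -257.4, 49.5]
tcp_rot: [0.347, 0.938, -0.0, 0.001]
force: [0.3, 0.0, -1.3]
width: 0.235
grasp_force: 49.8
```

```bash
python3 -c "
from plan import *
im=bot.grab_frame('top');im2=bot.grab_frame('side')
a=cv2.resize(im[165:265,360:480],None,fx=5,fy=5,interpolation=cv2.INTER_CUBIC)[:,:,::-1]
b=cv2.resize(im2[260:360,260:420],(800-600,125))[:,:,::-1]
cv2.imwrite('pics/t3.png',a[:500])
b=cv2.resize(im2[240:360,260:420],None,fx=5,fy=5,interpolation=cv2.INTER_CUBIC)[:,:,::-1];cv2.imwrite('pics/s3.png',b)
s=bot.read_state();print(s['t'],s['grasp_force']);plan([409,-347.7,49],-40.6,8)
print(w2p('side',[[480,-409,38],[300,-256,50]]))"
```

```text
7.675 49.77251708507538
from [ 303.6 -257.8   49.7] turn/row [-0.      0.0003 -0.0001] total [-0.     0.002 -0.   ] world d [105.4 -89.9  -0.7] t 7.67
[-0.0, 0.0003, -0.0001] [-17.3, 0.1, 0.1]
[-0.0, 0.0003, -0.0001] [-17.3, 0.1, 0.1]
[-0.0, 0.0003, -0.0001] [-17.3, 0.1, 0.1]
[-0.0, 0.0003, -0.0001] [-17.3, 0.1, 0.1]
[-0.0, 0.0003, -0.0001] [-17.3, 0.1, 0.1]
[-0.0, 0.0003, -0.0001] [-17.3, 0.1, 0.1]
[-0.0, 0.0003, -0.0001] [-17.3, 0.1, 0.1]
[-0.0, 0.0003, -0.0001] [-17.3, 0.1, 0.1]
[[366.82479259 297.30480067]
 [291.20906575 277.23639195]]
```

View pics/s3.png

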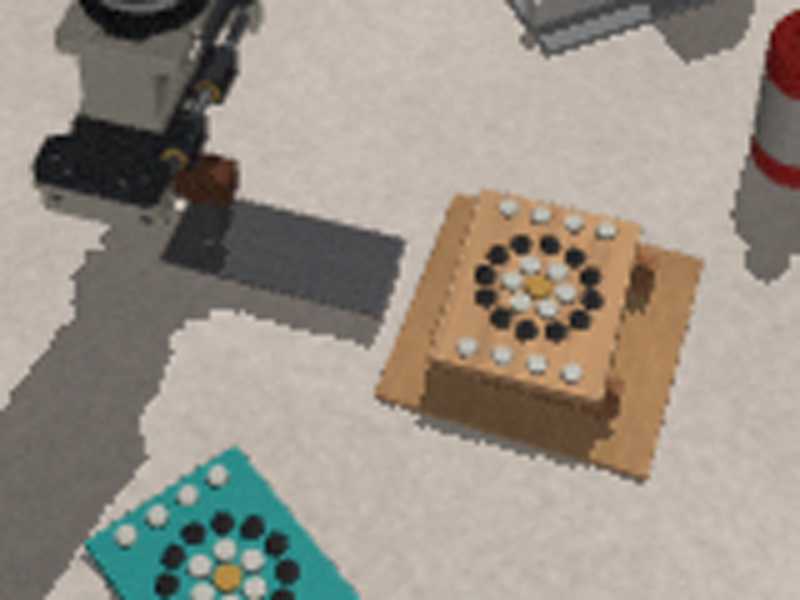

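Side crop: blade tip corners are at (404,240) and (378,318), pointing between the strips. I'll check the tip height against the model.

```bash
python3 -c "
from plan import *
s=bot.read_state();t=R.from_euler('z',-40.6,degrees=True)
for z in(8,14,18.6,24):print(z,((w2p('side',t.apply([(144.5,30,z),(144.5,-30,z)])+[*s['tool_pos'][:2],0])-(260,240))*5).round())"
```

```text
8 [[402. 247.]
 [376. 324.]]
14 [[402. 240.]
 [376. 317.]]
18.6 [[402. 236.]
 [376. 313.]]
24 [[402. 230.]
 [376. 307.]]
```

Emit:
apply_moves(
  commands=[0, 0.0006, 0, -17.3, 0.1, -1.5, 1, 0, 0, 0, -17.3, 0.1, 0, 1, 0, 0, 0, -17.3, 0.1, 0, 1, 0, 0, 0, -17.3, 0.1, 0, 1, 0, 0, 0, -17.3, 0.1, 0, 1, 0, 0, 0, -17.3, 0.1, 0, 1, 0, 0, 0, -17.3, 0.1, 0, 1, 0, 0, 0, -17.3, 0.1, 0, 1],
)

```text
t: 8.68
tool_pos: [409.2, -347.6, 51.0]
tcp_rot: [0.347, 0.938, -0.0, 0.0]
force: [-0.1, -0.6, -2.1]
width: 0.239
grasp_force: 49.8
```

Emit:
apply_moves(
  commands=[0, 0, 0, 0, 0, 0, 1, 0, 0, 0, 0, 0, 0, 1, 0, 0, 0, 0, 0, -4, 1, 0, 0, 0, 0, 0, -4, 1, 0, 0, 0, 0, 0, -3, 1, 0, 0, 0, 0, 0, -3, 1, 0, 0, 0, 0, 0, -3, 1, 0, 0, 0, 0, 0, -5, 1],
)

```text
t: 9.68
tool_pos: [408.3, -346.9, 72.0]
tcp_rot: [0.347, 0.938, 0.0, -0.001]
force: [0.2, -0.2, -3.2]
width: 0.237
grasp_force: 49.8
```

Emit:
apply_moves(
  commands=[0, 0, 0, 0, 0, -10, 1, 0, 0, 0, 0, 0, -20, 1, 0, 0, 0, 0, 0, -20, 1, 0, 0, 0, 0, 0, -15, 1, 0, 0, 0, 0, 0, -5, 1, 0, 0, 0, 0, 0, 0, 1, 0, 0, 0, 0, 0, 0, 1],
)

```text
t: 10.55
tool_pos: [408.2, -346.8, 141.3]
tcp_rot: [0.347, 0.938, 0.001, -0.001]
force: [0.1, -0.3, -3.5]
width: 0.236
grasp_force: 49.8
```

```bash
python3 -c "
from plan import *
s=bot.read_state();print(s['t'],s['grasp_force'],s['tool_pos'],s['force'],s['moment'],s['tcp_rot'])
im=bot.grab_frame('side')
cv2.imwrite('pics/s4full.png',im[:,:,::-1])
im=cv2.imread('pics/s4full.png');cv2.imwrite('pics/s4.png',cv2.resize(im[215:335,265:425],None,fx=5,fy=5,interpolation=cv2.INTER_CUBIC))
t=R.from_euler('z',-40.6,degrees=True);z=s['tool_pos'][2]-33.9
for zz in (z-6,z,):print(((w2p('side',t.apply([(94.5-50,65,11+zz),(94.5-50,-65,11+zz),(144.5,65,11+zz),(144.5,-65,11+zz)])+[*s['tool_pos'][:2],0])-(265,215))*5).round().tolist())
"
```

```text
10.55 49.772032499313354 [ 408.21030204 -346.75996452  141.27290051] [ 0.0858674  -0.27574145 -3.47880348] [0.164273   0.15448448 0.04564907] [ 3.47486001e-01  9.37684560e-01  5.17332902e-04 -9.36670983e-04]
[[455.0, 227.0], [401.0, 396.0], [623.0, 262.0], [583.0, 439.0]]
[[455.0, 220.0], [401.0, 389.0], [624.0, 255.0], [584.0, 432.0]]
```

View pics/s4.png

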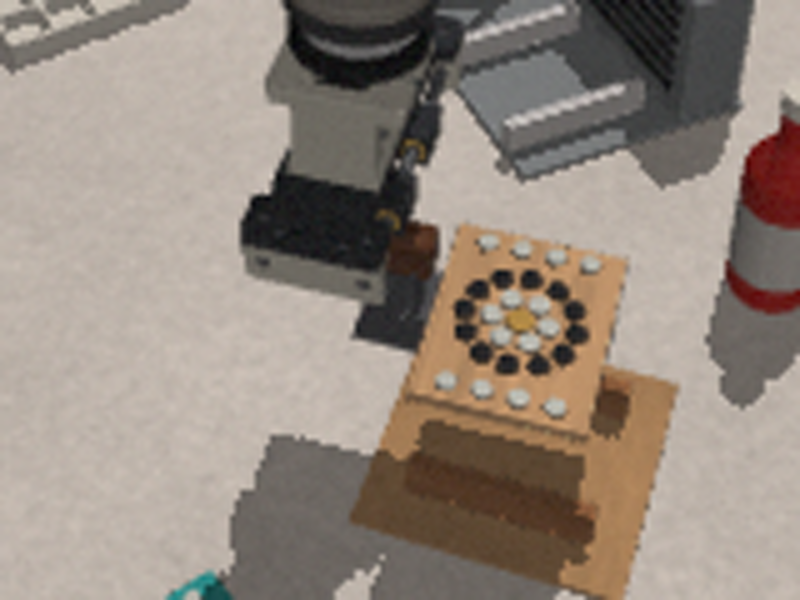

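```bash
python3 -c "
from plan import *
plan([554.5,-139.5,141],-0.3,16)"
```

```text
from [ 408.2 -346.8  141.3] turn/row [ 0.0001 -0.0001 -0.044 ] total [ 0.001 -0.002 -0.704] world d [146.3 207.3  -0.3] t 10.6
[0.0001, -0.0001, -0.044] [1.5, 15.8, 0.0]
[0.0001, -0.0001, -0.044] [0.8, 15.8, 0.0]
[0.0001, -0.0001, -0.044] [0.1, 15.9, 0.0]
[0.0001, -0.0001, -0.044] [-0.6, 15.8, 0.0]
[0.0001, -0.0001, -0.044] [-1.3, 15.8, 0.0]
[0.0001, -0.0001, -0.044] [-2.0, 15.7, 0.0]
[0.0001, -0.0001, -0.044] [-2.7, 15.6, 0.0]
[0.0001, -0.0001, -0.044] [-3.4, 15.5, 0.0]
[0.0001, -0.0001, -0.044] [-4.0, 15.3, 0.0]
[0.0001, -0.0001, -0.044] [-4.7, 15.1, 0.0]
[0.0001, -0.0001, -0.044] [-5.4, 14.9, 0.0]
[0.0001, -0.0001, -0.044] [-6.0, 14.7, 0.0]
[0.0001, -0.0001, -0.044] [-6.7, 14.4, 0.0]
[0.0001, -0.0001, -0.044] [-7.3, 14.1, 0.0]
[0.0001, -0.0001, -0.044] [-7.9, 13.8, 0.0]
[0.0001, -0.0001, -0.044] [-8.5, 13.4, 0.0]
```

Emit:
apply_moves(
  commands=[0, 0, -0.044, 1.5, 15.8, 0, 1, 0, 0, -0.044, 0.8, 15.8, 0, 1, 0, 0, -0.044, 0.1, 15.9, 0, 1, 0, 0, -0.044, -0.6, 15.8, 0, 1, 0, 0, -0.044, -1.3, 15.8, 0, 1, 0, 0, -0.044, -2, 15.7, 0, 1, 0, 0, -0.044, -2.7, 15.6, 0, 1, 0, 0, -0.044, -3.4, 15.5, 0, 1],
)

```text
t: 11.6
tool_pos: [482.4, -242.8, 142.0]
tcp_rot: [0.176, 0.984, 0.0, -0.0]
force: [-0.4, 0.5, -3.1]
width: 0.235
grasp_force: 49.8
```

Emit:
apply_moves(
  commands=[0, 0, -0.044, -4, 15.3, 0, 1, 0, 0, -0.044, -4.7, 15.1, 0, 1, 0, 0, -0.044, -5.4, 14.9, 0, 1, 0, 0, -0.044, -6, 14.7, 0, 1, 0, 0, -0.044, -6.7, 14.4, 0, 1, 0, 0, -0.044, -7.3, 14.1, 0, 1, 0, 0, -0.044, -7.9, 13.8, 0, 1, 0, 0, -0.044, -8.5, 13.4, 0, 1],
)

```text
t: 12.6
tool_pos: [555.6, -139.1, 142.0]
tcp_rot: [0.001, 1.0, 0.0, -0.0]
force: [0.0, -0.6, -2.7]
width: 0.238
grasp_force: 49.8
```

Emit:
apply_moves(
  commands=[0, 0, 0, 0, 0, 0, 1, 0, 0, 0, 0, 0, 0, 1],
)

```text
t: 12.85
tool_pos: [554.8, -140.2, 141.9]
tcp_rot: [0.003, 1.0, 0.0, -0.0]
force: [-0.2, 0.7, -3.3]
width: 0.238
grasp_force: 49.8
```

```bash
python3 -c "
from plan import *
s=bot.read_state();print(s['t'],s['grasp_force'],s['tool_pos'],s['force'])
ims=[bot.grab_frame(n)[:,:,::-1] for n in('top','side')]
a=cv2.resize(ims[0][105:181,310:390],None,fx=5,fy=5,interpolation=cv2.INTER_CUBIC);b=cv2.resize(ims[1][165:265,320:432],None,fx=3.5,fy=3.5,interpolation=cv2.INTER_CUBIC)
o=np.zeros((400,800,3),np.uint8);o[:380,:400]=a;o[:350,405:405+b.shape[1]]=b;cv2.imwrite('pics/m5.png',o)
plan([554.5,-139.5,141],-0.3,1)
z=s['tool_pos'][2]-33.9+11-3
L=np.array([(-50,-65,z),(-50,65,z),(50,65,z),(50,-65,z)])+[651,-140,0]
print((w2p('top',L)-(310,105))*5,(w2p('side',L)-(320,165))*3.5+(405,0))"
```

```text
12.85 49.772120118141174 [ 554.84009112 -140.16338431  141.94699459] [-0.15030711  0.67857733 -3.27488713]
from [ 554.7 -140.5  142. ] turn/row [ 0.0003 -0.0007 -0.0013] total [ 0.    -0.001 -0.001] world d [-0.2  1.  -1. ] t 12.95
[0.0003, -0.0007, -0.0013] [0.2, 1.0, 1.0]
[[298.25824058 290.37469451]
 [ 86.02200769 291.92710126]
 [ 83.86193279 136.16088904]
 [292.94999679 134.82237337]] [[581.81783248 206.69433027]
 [518.79253156 129.23494905]
 [605.05945197 104.28649998]
 [672.99715568 178.12554145]]
```

View pics/m5.png

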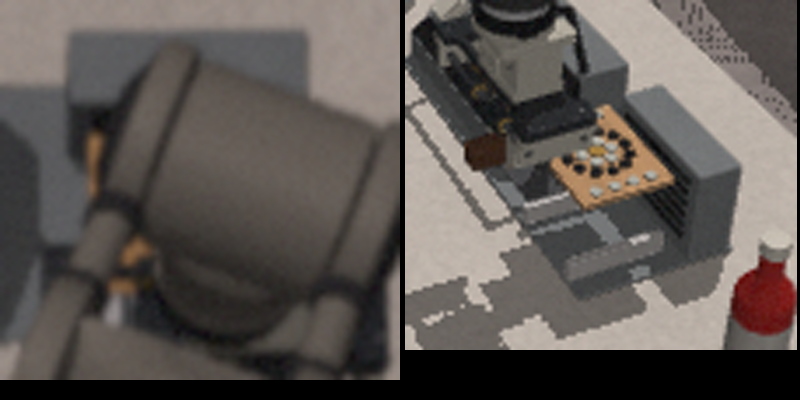

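Side view: board corners (585,207), (676,180) and (605,105) are all within about 1 px of the target over the rack. I'll lower gently.

Emit:
apply_moves(
  commands=[0, 0, 0, 0.2, 0.6, 14, 1, 0, 0, 0, 0, 0, 18, 1, 0, 0, 0, 0, 0, 18, 1, 0, 0, 0, 0, 0, 12, 1, 0, 0, 0, 0, 0, 5, 1, 0, 0, 0, 0, 0, 3, 1, 0, 0, 0, 0, 0, 2, 1, 0, 0, 0, 0, 0, 2, 1],
)

```text
t: 13.95
tool_pos: [555.1, -139.5, 68.4]
tcp_rot: [0.003, 1.0, 0.0, 0.0]
force: [-0.5, -0.8, -3.8]
width: 0.237
grasp_force: 49.8
```

Emit:
apply_moves(
  commands=[0, 0, 0, 0, 0, 2, 1, 0, 0, 0, 0, 0, 2, 1, 0, 0, 0, 0, 0, 2, 1, 0, 0, 0, 0, 0, 2, 1, 0, 0, 0, 0, 0, 2, 1, 0, 0, 0, 0, 0, 3, 1, 0, 0, 0, 0, 0, 3, 1, 0, 0, 0, 0, 0, 3, 1],
)

```text
t: 14.95
tool_pos: [554.8, -139.4, 48.9]
tcp_rot: [0.003, 1.0, 0.0, -0.0]
force: [0.3, -0.6, -1.5]
width: 0.241
grasp_force: 49.8
```

Emit:
apply_moves(
  commands=[0, 0, 0, 0, 0, 0, 1, 0, 0, 0, 0, 0, 0, 1],
)

```text
t: 15.2
tool_pos: [554.8, -139.4, 49.1]
tcp_rot: [0.003, 1.0, 0.0, -0.0]
force: [-0.0, 0.2, -1.1]
width: 0.238
grasp_force: 49.8
```

```bash
python3 -c "
from plan import *
s=bot.read_state();print(s['t'],s['grasp_force'],s['tool_pos'],s['force'])
plan([390,-138.4,50],-0.3,8)"
```

```text
15.2 49.7726708650589 [ 554.82189664 -139.39614792   49.05162265] [-0.04502711  0.17262654 -1.06382869]
from [ 554.8 -139.4   49.1] turn/row [ 0.0001 -0.     -0.0001] total [ 0. -0. -0.] world d [-164.8    1.     0.9] t 15.2
[0.0001, -0.0, -0.0001] [20.6, 0.0, -0.1]
[0.0001, -0.0, -0.0001] [20.6, 0.0, -0.1]
[0.0001, -0.0, -0.0001] [20.6, 0.0, -0.1]
[0.0001, -0.0, -0.0001] [20.6, 0.0, -0.1]
[0.0001, -0.0, -0.0001] [20.6, 0.0, -0.1]
[0.0001, -0.0, -0.0001] [20.6, 0.0, -0.1]
[0.0001, -0.0, -0.0001] [20.6, 0.0, -0.1]
[0.0001, -0.0, -0.0001] [20.6, 0.0, -0.1]
```

Emit:
apply_moves(
  commands=[0, 0, 0, 10, 0, 0, 1, 0, 0, 0, 15, 0, 0, 1, 0, 0, 0, 20, 0, 0, 1, 0, 0, 0, 25, 0, 0, 1, 0, 0, 0, 25, 0, 0, 1, 0, 0, 0, 25, 0, 0, 1, 0, 0, 0, 25, 0, 0, 1, 0, 0, 0, 20, 0, 0, 1],
)

```text
t: 16.2
tool_pos: [388.2, -138.2, 49.3]
tcp_rot: [0.003, 1.0, 0.0, -0.0]
force: [-0.8, -0.0, -1.5]
width: 0.236
grasp_force: 49.8
```

Emit:
apply_moves(
  commands=[0, 0, 0, 0, 0, 0, 1, 0, 0, 0, 0, 0, 6, 1, 0, 0, 0, 0, 0, 5, 1, 0, 0, 0, 0, 0, 2, 1, 0, 0, 0, 0, 0, 1, 1, 0, 0, 0, 0, 0, 1, 1, 0, 0, 0, 0, 0, 0, 1, 0, 0, 0, 0, 0, 0, 1],
)

```text
t: 17.2
tool_pos: [389.8, -138.5, 34.2]
tcp_rot: [0.003, 1.0, 0.0, -0.0]
force: [-0.4, -0.3, -1.9]
width: 0.237
grasp_force: 49.8
```

```bash
python3 -c "
from plan import *
s=bot.read_state();print(s['t'],s['grasp_force'],s['tool_pos'],s['force'])"
```

```text
17.2 49.77273881435394 [ 389.83169928 -138.45590093   34.19848103] [-0.37708821 -0.31020465 -1.86700107]
```

Emit:
apply_moves(
  commands=[0, 0, 0, 0, 0, 0.6, 1, 0, 0, 0, 0, 0, 0.4, 1, 0, 0, 0, 0, 0, 0, 1, 0, 0, 0, 0, 0, 0, 0.4, 0, 0, 0, 0, 0, 0, 0.4, 0, 0, 0, 0, 0, 0, 0.4, 0, 0, 0, 0, 0, 0, 0.4, 0, 0, 0, 0, 0, 0, 0.4],
)

```text
t: 18.2
tool_pos: [389.8, -138.4, 33.1]
tcp_rot: [0.003, 1.0, 0.0, -0.0]
force: [0.5, -0.2, -0.2]
width: 0.598
grasp_force: 0.0
```

Emit:
apply_moves(
  commands=[0, 0, 0, 0, 0, -10, 0.4, 0, 0, 0, 0, 0, -20, 0.4, 0, 0, 0, 0, 0, -40, 0.4, 0, 0, 0, 0, 0, -50, 0.4, 0, 0, 0, 0, 0, -50, 1, 0, 0, 0, 0, 0, -50, 1, 0, 0, 0, 0, 0, 0, 1, 0, 0, 0, 0, 0, 0, 1],
)

```text
t: 19.2
tool_pos: [389.3, -138.2, 252.9]
tcp_rot: [0.003, 1.0, 0.0, -0.0]
force: [0.3, 0.4, -0.4]
width: 0.216
grasp_force: 0.0
```

```bash
python3 -c "
from plan import *
s=bot.read_state();print(s['t'],s['grasp_force'],s['tool_pos'],s['force'])
ims=[bot.grab_frame(n)[:,:,::-1] for n in('top','side')]
a=cv2.resize(ims[0][105:205,305:395],None,fx=5,fy=5,interpolation=cv2.INTER_CUBIC);b=cv2.resize(ims[1][165:285,290:390],None,fx=3.5,fy=3.5,interpolation=cv2.INTER_CUBIC)
cv2.imwrite('pics/t6full.png',ims[0])
o=np.zeros((500,800,3),np.uint8);o[:500,:450]=a;o[:420,450:800]=b;cv2.imwrite('pics/m6.png',o)
L=np.array([(-50,-65,38),(-50,65,38),(50,65,38),(50,-65,38)])+[651,-140,0]
print((w2p('top',L)-(305,105))*5,(w2p('side',L)-(290,165))*3.5+(450,0))"
```

```text
19.2 0.0 [ 389.33507294 -138.2266608   252.87538449] [ 0.31505785  0.37249935 -0.4380799 ]
[[307.66298335 322.63379496]
 [107.86584112 324.13289354]
 [105.87497622 176.9304635 ]
 [302.87973351 175.62226014]] [[727.03806343 266.65854638]
 [666.45947788 187.74143773]
 [749.92953516 162.40452327]
 [815.10228928 237.76922796]]
```

View pics/m6.png

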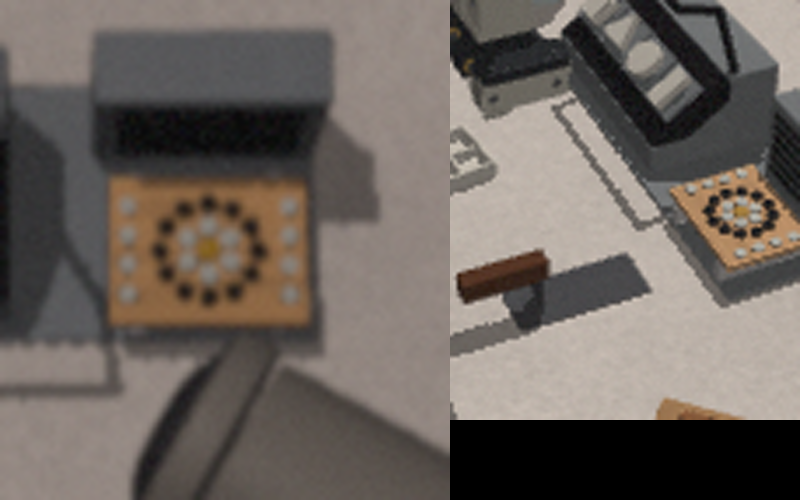

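The board corners (109,326), (311,326), (311,180) and (108,180) are within about 3 mm of the target, and the lifter lies flat and clear on the table. Keys next.

```bash
cat >> plan.py <<'E'
def key(ys,d,s=0):
    n=np.array([-np.sin(np.radians(35)),0,np.cos(np.radians(35))]);u=np.array([n[2],0,-n[0]])
    return R.from_euler("z",-0.31,degrees=True).apply(np.array([0,ys,75])+n*d+u*s)+[656.8,15,0]
E
python3 -c "
from plan import *
print('tool z',Rt(-.3,35).apply([0,0,1]),'x',Rt(-.3,35).apply([1,0,0]))
m=lambda l:(np.array(l,float)+.5)/5-.5+(215,105)
print(m([(402,231),(305,230),(110,228)]));print(w2p('top',[key(10,15),key(70,15),key(190,15)]))
plan(key(10,150),-.3,8,35)"
```

```text
tool z [ 0.57356857 -0.00300323 -0.81915204] x [-0.81914082  0.00428905 -0.57357644]
[[295.  150.8]
 [275.6 150.6]
 [236.6 150.2]]
[[294.98177185 151.54900545]
 [275.8945939  151.58263698]
 [237.66164613 151.6500033 ]]
from [ 389.1 -138.1  252. ] turn/row [ 0.0002 -0.0767 -0.0001] total [ 0.002 -0.614 -0.001] world d [181.7 163.6 -54.1] t 19.3
[0.0002, -0.0767, -0.0001] [-22.6, 20.6, 6.7]
[0.0002, -0.0767, -0.0001] [-22.0, 20.6, 8.4]
[0.0002, -0.0767, -0.0001] [-21.3, 20.6, 10.1]
[0.0002, -0.0767, -0.0001] [-20.5, 20.6, 11.7]
[0.0002, -0.0767, -0.0001] [-19.5, 20.6, 13.2]
[0.0002, -0.0767, -0.0001] [-18.5, 20.6, 14.7]
[0.0002, -0.0767, -0.0001] [-17.3, 20.6, 16.1]
[0.0002, -0.0767, -0.0001] [-16.0, 20.6, 17.3]
```

Emit:
apply_moves(
  commands=[0, -0.0767, 0, -22.6, 20.6, 6.7, 1, 0, -0.0767, 0, -22, 20.6, 8.4, 1, 0, -0.0767, 0, -21.3, 20.6, 10.1, 1, 0, -0.0767, 0, -20.5, 20.6, 11.7, 1, 0, -0.0767, 0, -19.5, 20.6, 13.2, 1, 0, -0.0767, 0, -18.5, 20.6, 14.7, 1, 0, -0.0767, 0, -17.3, 20.6, 16.1, 1, 0, -0.0767, 0, -16, 20.6, 17.3, 1],
)

```text
t: 20.3
tool_pos: [571.5, 26.0, 197.8]
tcp_rot: [0.003, 0.953, -0.0, 0.302]
force: [-0.7, -0.5, -0.6]
width: 0.006
grasp_force: 0.0
```

Emit:
apply_moves(
  commands=[0, 0, 0, 0, 0, 0, 1, 0, 0, 0, 0, 0, 0, 1, 0, 0, 0, 0, 0, 0, 1, 0, 0, 0, 0, 0, 0, 1],
)

```text
t: 20.8
tool_pos: [571.7, 24.7, 199.9]
tcp_rot: [0.003, 0.953, -0.001, 0.302]
force: [-0.6, 0.8, -0.3]
width: 0.005
grasp_force: 0.0
```

```bash
python3 -c "
from plan import *
s=bot.read_state();print(s['width'],s['force'],s['joint_pos'])
plan(key(10,30,2),-.3,5,35)"
```

```text
0.005315532512241576 [-0.64800485  0.76723372 -0.26349419] [-0.13125424  0.19984008  1.99321788  0.21373901  0.34582015 -1.87413704]
from [571.7  24.7 199.9] turn/row [-0.0001  0.0006 -0.0003] total [-0.     0.003 -0.001] world d [ 69.6   0.4 -99.2] t 20.8
[-0.0001, 0.0006, -0.0003] [0.1, 0.2, 24.2]
[-0.0001, 0.0006, -0.0003] [0.0, 0.2, 24.2]
[-0.0001, 0.0006, -0.0003] [0.0, 0.2, 24.2]
[-0.0001, 0.0006, -0.0003] [0.0, 0.2, 24.2]
[-0.0001, 0.0006, -0.0003] [-0.0, 0.2, 24.2]
```

Emit:
apply_moves(
  commands=[0, 0.0006, 0, 0, 0.2, 24.2, 1, 0, 0.0006, 0, 0, 0.2, 24.2, 1, 0, 0.0006, 0, 0, 0.2, 24.2, 1, 0, 0.0006, 0, 0, 0.2, 24.2, 1, 0, 0, 0, 0, 0.2, 22, 1, 0, 0, 0, 0, 0, 0, 1, 0, 0, 0, 0, 0, 0, 1],
)

```text
t: 21.68
tool_pos: [646.5, 23.0, 124.3]
tcp_rot: [0.001, 0.96, 0.005, 0.281]
force: [-1.9, -0.3, -2.1]
width: 0.001
grasp_force: 0.0
```

```bash
python3 -c "
from plan import *
s=bot.read_state();print(s['force'],s['joint_pos'])
plan(key(10,14,2),-.3,1,35)"
```

```text
[-1.90792209 -0.28403758 -2.09220601] [-0.11844258  0.44386528  1.85735946  0.25986325  0.28353336 -1.91583461]
from [646.5  23.  124.3] turn/row [ 0.011  -0.041  -0.0006] total [ 0.011 -0.041 -0.001] world d [  4.    2.  -36.7] t 21.68
[0.011, -0.041, -0.0006] [16.5, 1.6, 33.1]
```

Emit:
apply_moves(
  commands=[0, 0, 0, 12, 0, 0, 1, 0, 0, 0, 8, 0, 0, 1],
)

```text
t: 21.92
tool_pos: [632.8, 22.1, 121.6]
tcp_rot: [0.001, 0.961, 0.006, 0.275]
force: [-0.5, -0.3, -0.1]
width: 0.002
grasp_force: 0.0
```

```bash
python3 -c "
from plan import *
s=bot.read_state();print(s['force'],s['joint_pos'])
plan(key(10,32,-8),-.3,3,28)"
```

```text
[-0.47728657 -0.26244493 -0.07658949] [-0.12579741  0.43007582  1.8861834   0.28494993  0.28289319 -1.94705659]
from [632.8  22.1 121.6] turn/row [0.005  0.0231 0.    ] total [0.015 0.069 0.   ] world d [ -0.9   3.  -24.9] t 21.93
[0.005, 0.0231, 0.0] [4.7, 0.9, 6.9]
[0.005, 0.0231, 0.0] [4.5, 0.9, 7.0]
[0.005, 0.0231, 0.0] [4.3, 1.0, 7.1]
```

Emit:
apply_moves(
  commands=[0.005, 0.0231, 0, 4.7, 0.9, 6.9, 1, 0.005, 0.0231, 0, 4.5, 0.9, 7, 1, 0.005, 0.0231, 0, 4.3, 1, 7.1, 1, 0, 0, 0, 0, 0, 0, 1, 0, 0, 0, 0, 0, 0, 1],
)

```text
t: 22.55
tool_pos: [632.4, 25.2, 96.4]
tcp_rot: [0.002, 0.97, -0.001, 0.242]
force: [-0.4, -0.1, 0.3]
width: 0.006
grasp_force: 0.0
```

```bash
python3 -c "
from plan import *
s=bot.read_state();print(s['force'],s['joint_pos'])
plan(key(10,32,-8),-.3,1,28)
plan(key(10,18,-8),-.3,1,28)"
```

```text
[-0.42723274 -0.12638942  0.31201891] [-0.10495037  0.48010487  1.84832566  0.1449447   0.32954374 -1.79632015]
from [632.4  25.2  96.4] turn/row [-0.      0.0002  0.0002] total [-0.  0.  0.] world d [-0.4 -0.   0.2] t 22.55
[-0.0, 0.0002, 0.0002] [0.3, -0.0, -0.4]
from [632.4  25.2  96.4] turn/row [-0.      0.0002  0.0002] total [-0.  0.  0.] world d [  7.6  -0.1 -11.3] t 22.55
[-0.0, 0.0002, 0.0002] [-1.4, -0.0, 13.5]
```

Emit:
apply_moves(
  commands=[0, 0, 0, -0.7, 0, 6.8, 1, 0, 0, 0, -0.7, 0, 6.8, 1, 0, 0, 0, 0, 0, 0, 1],
)

```text
t: 22.92
tool_pos: [640.5, 25.1, 84.5]
tcp_rot: [0.002, 0.97, -0.001, 0.242]
force: [-0.8, 0.3, 3.0]
width: 0.007
grasp_force: 1.4
```

Emit:
apply_moves(
  commands=[0, 0, 0, -0.2, 0, 2, 1, 0, 0, 0, -0.2, 0, 2, 1, 0, 0, 0, 0, 0, 0, 1],
)

```text
t: 23.3
tool_pos: [642.5, 25.1, 81.5]
tcp_rot: [0.002, 0.97, -0.001, 0.242]
force: [-1.0, -0.4, 5.0]
width: 0.007
grasp_force: 2.2
```

Emit:
apply_moves(
  commands=[0, 0, 0, -0.2, 0, 2, 1, 0, 0, 0, -0.2, 0, 1, 1, 0, 0, 0, 0, 0, 0, 1],
)

```text
t: 23.68
tool_pos: [643.7, 25.1, 80.1]
tcp_rot: [0.002, 0.97, -0.001, 0.242]
force: [-11.7, -1.6, 16.2]
width: 0.001
grasp_force: 9.9
```

Force rose to a hard stop (16 N), so the bar key is fully down. Now I'll retract.

Emit:
apply_moves(
  commands=[0, 0, 0, 0.5, 0, -5, 1, 0, 0, 0, 1, 0, -10, 1, 0, 0, 0, 1, 0, -10, 1, 0, 0, 0, 1, 0, -10, 1, 0, 0, 0, 0, 0, 0, 1],
)

```text
t: 24.3
tool_pos: [624.4, 25.3, 108.9]
tcp_rot: [0.002, 0.97, -0.001, 0.242]
force: [-0.1, -0.1, 0.4]
width: 0.006
grasp_force: 0.0
```

```bash
python3 -c "
from plan import *
s=bot.read_state();print(s['force'],s['joint_pos'])
a=plan(key(190,45,-8),-.3,8,28)
plan(key(190,25,-8),-.3,1,28,a)"
```

```text
[-0.06233104 -0.05726303  0.41293373] [-0.10634467  0.44850205  1.85854338  0.13801349  0.35082423 -1.79020885]
from [624.4  25.3 108.9] turn/row [-0.  0.  0.] total [-0.  0.  0.] world d [  1.1 179.9  -1.6] t 24.3
[-0.0, 0.0, 0.0] [0.1, 22.5, 0.2]
[-0.0, 0.0, 0.0] [0.1, 22.5, 0.2]
[-0.0, 0.0, 0.0] [0.1, 22.5, 0.2]
[-0.0, 0.0, 0.0] [0.1, 22.5, 0.2]
[-0.0, 0.0, 0.0] [0.1, 22.5, 0.2]
[-0.0, 0.0, 0.0] [0.1, 22.5, 0.2]
[-0.0, 0.0, 0.0] [0.1, 22.5, 0.2]
[-0.0, 0.0, 0.0] [0.1, 22.5, 0.2]
from [625.5 205.2 107.3] turn/row [0. 0. 0.] total [0. 0. 0.] world d [ 11.5  -0.1 -16.4] t 24.3
[0.0, 0.0, 0.0] [-2.4, -0.0, 19.9]
```

Emit:
apply_moves(
  commands=[0, 0, 0, 0.1, 22.5, 0.2, 1, 0, 0, 0, 0.1, 22.5, 0.2, 1, 0, 0, 0, 0.1, 22.5, 0.2, 1, 0, 0, 0, 0.1, 22.5, 0.2, 1, 0, 0, 0, 0.1, 22.5, 0.2, 1, 0, 0, 0, 0.1, 22.5, 0.2, 1, 0, 0, 0, 0.1, 22.5, 0.2, 1, 0, 0, 0, 0.1, 22.5, 0.2, 1],
)

```text
t: 25.3
tool_pos: [625.4, 206.0, 105.8]
tcp_rot: [0.002, 0.97, -0.001, 0.241]
force: [0.2, 0.6, -0.1]
width: 0.007
grasp_force: 0.0
```

Emit:
apply_moves(
  commands=[0, 0, 0, 0, 0, 0, 1, 0, 0, 0, 0, 0, 0, 1],
)

```text
t: 25.55
tool_pos: [625.2, 204.8, 105.9]
tcp_rot: [0.002, 0.97, -0.001, 0.241]
force: [0.4, 1.0, 0.1]
width: 0.002
grasp_force: 0.0
```

```bash
python3 -c "
from plan import *
s=bot.read_state();print(s['force'],s['joint_pos'])
plan(key(190,22,-8),-.3,2,28)"
```

```text
[0.41531041 1.01862932 0.09353711] [ 0.25994512  0.51455469  1.74295268 -0.30057691  0.42862056 -1.06098114]
from [625.2 204.8 105.9] turn/row [-0.0002 -0.0007  0.0003] total [-0.    -0.001  0.001] world d [ 13.4   0.3 -17.4] t 25.55
[-0.0002, -0.0007, 0.0003] [-1.9, 0.2, 10.8]
[-0.0002, -0.0007, 0.0003] [-1.8, 0.2, 10.8]
```

Emit:
apply_moves(
  commands=[0, 0, 0, -1.9, 0.2, 10.8, 1, 0, 0, 0, -1.8, 0.2, 10.8, 1, 0, 0, 0, -0.2, 0, 2, 1, 0, 0, 0, -0.2, 0, 2, 1, 0, 0, 0, 0, 0, 0, 1],
)

```text
t: 26.18
tool_pos: [641.0, 205.3, 85.5]
tcp_rot: [0.003, 0.97, -0.001, 0.241]
force: [-2.1, -1.8, 1.5]
width: 0.007
grasp_force: 1.2
```

Emit:
apply_moves(
  commands=[0, 0, 0, -0.2, 0, 2, 1, 0, 0, 0, -0.2, 0, 2, 1, 0, 0, 0, 0, 0, 0, 1],
)

```text
t: 26.55
tool_pos: [643.3, 205.5, 82.2]
tcp_rot: [0.002, 0.97, -0.001, 0.242]
force: [-2.2, -2.5, 3.5]
width: 0.008
grasp_force: 2.1
```

Emit:
apply_moves(
  commands=[0, 0, 0, -0.1, 0, 1, 1, 0, 0, 0, 0, 0, 1, 1, 0, 0, 0, 0, 0, 0, 1],
)

```text
t: 26.92
tool_pos: [644.3, 205.5, 80.7]
tcp_rot: [0.002, 0.97, -0.001, 0.242]
force: [-3.5, -3.3, 5.5]
width: 0.004
grasp_force: 3.6
```

Emit:
apply_moves(
  commands=[0, 0, 0, 0, 0, 1, 1, 0, 0, 0, 0, 0, 0, 1],
)

```text
t: 27.18
tool_pos: [644.5, 205.5, 80.5]
tcp_rot: [0.002, 0.97, -0.001, 0.242]
force: [-8.8, -4.4, 11.0]
width: 0.004
grasp_force: 7.3
```

Emit:
apply_moves(
  commands=[0, 0, 0, 0.5, 0, -5, 1, 0, 0, 0, 1, 0, -10, 1, 0, 0, 0, 1, 0, -10, 1, 0, 0, 0, 1, 0, -10, 1, 0, 0, 0, 0, 0, 0, 1],
)

```text
t: 27.8
tool_pos: [625.3, 206.0, 110.0]
tcp_rot: [0.002, 0.97, -0.0, 0.242]
force: [-0.1, 1.2, -0.5]
width: 0.003
grasp_force: 0.0
```

```bash
python3 -c "
from plan import *
a=plan(key(70,45,-8),-.3,6,28)"
```

```text
from [625.3 206.  110. ] turn/row [0.0001 0.0001 0.0001] total [0.001 0.001 0.   ] world d [  -0.5 -120.8   -2.7] t 27.8
[0.0001, 0.0001, 0.0001] [0.2, -20.1, 0.4]
[0.0001, 0.0001, 0.0001] [0.2, -20.1, 0.4]
[0.0001, 0.0001, 0.0001] [0.2, -20.1, 0.4]
[0.0001, 0.0001, 0.0001] [0.2, -20.1, 0.4]
[0.0001, 0.0001, 0.0001] [0.2, -20.1, 0.4]
[0.0001, 0.0001, 0.0001] [0.2, -20.1, 0.4]
```

Square key is fully down (hard stop) and released; now the round key.

Emit:
apply_moves(
  commands=[0, 0, 0, 0.2, -20.1, 0.4, 1, 0, 0, 0, 0.2, -20.1, 0.4, 1, 0, 0, 0, 0.2, -20.1, 0.4, 1, 0, 0, 0, 0.2, -20.1, 0.4, 1, 0, 0, 0, 0.2, -20.1, 0.4, 1, 0, 0, 0, 0.2, -20.1, 0.4, 1, 0, 0, 0, 0, 0, 0, 1, 0, 0, 0, 0, 0, 0, 1],
)

```text
t: 28.8
tool_pos: [624.8, 85.3, 106.2]
tcp_rot: [0.002, 0.97, -0.001, 0.242]
force: [0.1, 0.3, -0.2]
width: 0.003
grasp_force: 0.0
```

```bash
python3 -c "
from plan import *
plan(key(70,22,-8),-.3,2,28)"
```

```text
from [624.8  85.3 106.2] turn/row [-0.0001 -0.0004  0.0001] total [-0.    -0.001  0.   ] world d [ 13.2  -0.2 -17.7] t 28.8
[-0.0001, -0.0004, 0.0001] [-1.7, -0.1, 10.9]
[-0.0001, -0.0004, 0.0001] [-1.7, -0.1, 10.9]
```

Emit:
apply_moves(
  commands=[0, 0, 0, -1.7, -0.1, 10.9, 1, 0, 0, 0, -1.7, -0.1, 10.9, 1, 0, 0, 0, -0.2, 0, 2, 1, 0, 0, 0, -0.2, 0, 2, 1, 0, 0, 0, 0, 0, 0, 1],
)

```text
t: 29.42
tool_pos: [640.0, 85.0, 85.1]
tcp_rot: [0.002, 0.97, -0.001, 0.241]
force: [-1.5, 0.6, 1.7]
width: 0.001
grasp_force: 1.2
```

Emit:
apply_moves(
  commands=[0, 0, 0, -0.2, 0, 2, 1, 0, 0, 0, -0.2, 0, 2, 1, 0, 0, 0, -0.1, 0, 1, 1, 0, 0, 0, 0, 0, 0, 1],
)

```text
t: 29.92
tool_pos: [643.0, 84.9, 81.1]
tcp_rot: [0.002, 0.97, -0.001, 0.242]
force: [-3.0, 2.8, 4.0]
width: 0.002
grasp_force: 2.3
```

Emit:
apply_moves(
  commands=[0, 0, 0, 0, 0, 1, 1, 0, 0, 0, 0, 0, 0, 1],
)

```text
t: 30.18
tool_pos: [643.4, 84.9, 80.4]
tcp_rot: [0.002, 0.97, -0.001, 0.242]
force: [-4.4, 3.6, 5.7]
width: 0.006
grasp_force: 3.5
```

Emit:
apply_moves(
  commands=[0, 0, 0, 0, 0, 1, 1, 0, 0, 0, 0, 0, 0.5, 1, 0, 0, 0, 0, 0, 0, 1],
)

```text
t: 30.55
tool_pos: [643.7, 85.0, 80.0]
tcp_rot: [0.002, 0.97, -0.001, 0.242]
force: [-13.1, 2.6, 14.6]
width: 0.008
grasp_force: 9.7
```

Emit:
apply_moves(
  commands=[0, 0, 0, 0.5, 0, -5, 1, 0, 0, 0, 1, 0, -10, 1, 0, 0, 0, 1, 0, -10, 1, 0, 0, 0, 1, 0, -15, 1, 0, 0, 0, 10, 0, -30, 1, 0, 0, 0, 20, 0, -40, 1, 0, 0, 0, 10, 0, -30, 1, 0, 0, 0, 0, 0, 0, 1],
)

```text
t: 31.55
tool_pos: [539.8, 85.4, 184.5]
tcp_rot: [0.002, 0.97, -0.001, 0.244]
force: [0.8, -0.5, -0.3]
width: 0.005
grasp_force: 0.0
```

Emit:
apply_moves(
  commands=[0, 0, 0, 0, 0, 0, 1, 0, 0, 0, 0, 0, 0, 1, 0, 0, 0, 0, 0, 0, 1, 0, 0, 0, 0, 0, 0, 1],
)

```text
t: 32.05
tool_pos: [540.2, 85.2, 181.5]
tcp_rot: [0.002, 0.97, -0.001, 0.241]
force: [0.7, 0.6, 0.5]
width: 0.002
grasp_force: 0.0
```

```bash
python3 -c "
from plan import *
s=bot.read_state();print(s['tool_pos'],s['force'],np.abs(s['qvel']).max())
im=bot.grab_frame('top');a=cv2.imread('pics/t6full.png')
print(np.abs(im[:,:,::-1].astype(int)-a)[138:172,324:372].mean(), np.abs(im[:,:,::-1].astype(int)-a)[172:215,324:372].mean())"
```

```text
[540.1811902   85.24327664 181.50176797] [0.65430941 0.59439778 0.51764173] 0.005650421913931961
1.6343954248366013 36.315083979328165
```

```bash
python3 -c "
from plant import bot
print(bot.job_done())"
```

```text
the job is handed in; nothing more can be done
None
```

The job is handed in with no verdict returned: the board sits on the rack within about 3 mm of centre, the lifter lies flat on the table, and the bar, square and round keys were each pressed to a hard stop in that order; the gripper lightly touched the carrying bar once (about 2–3 N) before I moved it clear.

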